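# Find where the sliding pane binds and back it off

### The arm

A 7-joint arm with a two-finger parallel gripper is mounted at the origin on the work surface. World frame = base frame: x ahead of the robot, y to its left, z up, the work surface at z = 0. Lengths are in mm, angles in rad, forces in N, time in s.
With the tool pointing down it reaches from about 400 to 875 mm from the base axis. Payload 4.4 kg.
Tool frame: the origin (TCP) lies midway between the tips of the shut fingers; the grasp point (between the pads) lies 19 mm behind it; z points along the fingers, y is the line along which they close (so a half turn about z gives the same grasp; the last joint's range is limited). The gripper opens to 85 mm and grips with 20 to 120 N. Pads are 22 mm wide; open, the fingers measure 114 mm over their backs; the gripper's body (76 mm by 85 mm) begins 54 mm behind the grasp point. The pads swing forward as they close: fully open they stand 13 mm farther back than shut.
Start: joints at [-1.235, 0.628, 0.038, 1.517, -0.027, 0.996, -0.02], TCP at [254.177, 598.257, 231.313] pointing down, gripper open.
Joint ranges: [-3.06, 3.06], [-0.37, 2.12], [-1.25, 1.32], [0.18, 2.47], [-1.1, 4.24], [0.23, 1.98], [-2.94, 2.94]. Speed limits (rad/s): [2.57, 2.57, 3.14, 3.14, 3.14, 3.14, 3.14].

### API

Orientations are given as a unit quaternion [x, y, z, w].
In Python, from station import manip, eyes, order gives the robot as it stands.
- The arm moves only by the tool step_arm, never from a script. Its argument "steps" is one flat list of numbers, 4 for each row, row after row: the shift along the world's x, y, z each as a share of 0.04 m, from -1 to 1, then the turn about the world's z as a share of 4 degrees, from -1 to 1. A call has 1 to 12 rows; each row shifts and turns the commanded pose from where the row before left it; what a row does not reach is not made up. A row lasts 1/12 s, in which the tool goes at most 41.7 mm and 7.16 degrees, less where a joint would pass 70% of its speed; a pose out of reach is approached as far as the arm can. A call with a number of a shift or a turn outside -1 to 1 is refused whole. A call with a gripper value outside its range is refused whole. "grip" is the opening, from 0 (shut) to 1 (fully open), set as the call begins (left out, the last holds). The fingers move at their own pace and stop on an object; "newtons" is the grip in N (left out, the last holds). Time passes only in rows, so rows that do not move let the fingers close. It gives the time, the measured TCP pose, the force, the opening and the grip force at its end, in the units of the state.
- manip.read_state(): the state, without advancing time (a new reading comes with each control period).
- eyes.snapshot(name): name is "scene" or "top" or "wrist"; returns (picture, depth): 400x640x3 uint8, red, green, blue; 400x640 float32, mm along the optical axis (not along the pixel's ray), 0 where there is no reading.
- eyes.calibration(name): a dict with "camera_matrix" (3x3 intrinsics, pixels), "rvec" (rotation vector, rad) and "tvec" (3), from world to camera coordinates, as OpenCV has them. Camera axes: x right, y down, z forward; pixel columns grow to the right and rows downward; lengths in mm; the calibration is good to about 2 mm. A picture is of the moment at which its call begins: read the wrist's pose just before it. calibration takes no time and is no camera call; for the wrist camera it gives the pose at the moment of the call.
- order.hand_in(): hands the job in; it is judged then, once.
The state is a dict: "clock": time; "joints": joint angles; "joint_vel": joint speeds; "tau": joint torques, N m; "tool_pos": TCP position; "tcp_rot": TCP orientation; "force": force on the tool from outside, world axes, zero at the start; "moment": the same for the moment, N m; "finger_gap": opening from 0.0 (shut) to 1.0 (fully open); "finger_force": force on a finger pad.
Only numpy, scipy, OpenCV 4.12 (cv2) and the standard library are available. Lean on these libraries where they do the work, as an engineer would, in place of code of your own. Each camera call takes 0.05 s, during which the arm holds its last target. There are 200 camera calls.

### The job

The clear sliding pane of this grinding box binds somewhere on its way in under the cover. Take it by the blue knob and slide it towards the cover until it is clearly tight, but gently, without forcing it, so that its tab pushes the red drag marker along and leaves it showing the tight spot; then back the pane off so that its tab stands one centimetre clear of the marker, and let go. Do not touch the marker yourself, and leave the bottle, burner, brush and dental cast where they are.

Things in the scene. Friction and masses are not known exactly. Their poses are not given: they have to be found in the camera images.
- box: White bench grinding box, fixed to the bench, 210 mm (x) by 440 mm (y) by 140 mm high, open on top. Origin: centre of its underside, on the bench; z up. Its y axis is the sliding direction: +y is towards the cover. An aluminium rail runs along its +x side (centre line at box x = 120 mm, top at z = 128 mm).
- cover: Fixed opaque white cover, blue edge strip, roofing the box from box y = 70 to 220 mm, its top 168 mm above the bench. The pane runs in beneath it. What makes the pane bind is hidden inside, in a different place each time: 45 to 155 mm of travel from the start, always beyond the marker's start. Origin: middle of its length (box y = 145 mm), z = 140 mm; axes as the box.
- pane: Clear plastic pane, 190 (x) by 240 (y) by 5 mm, black edging, about 0.3 to 0.65 kg, held in a track: it only slides along box y. Top 146 mm above the bench. Origin: on its underside below the knob, 30 mm from its -y edge; axes as the box. Running drag about 2 N; stays where left.
- lead_edge (a point): Middle of the pane's leading (+y) edge, 210 mm ahead of the knob, which meets the tight spot. From there resistance climbs about 3 N per mm. Clearly tight: the tight spot bears on the pane with over 4 N for 0.2 s, on top of the running drag and the marker's drag (push with 9 to 13 N in all, still pressing). Over 20 N there is forcing it.
- knob (a point): Grip point of the blue bar knob on the pane: bar 40 mm (x) by 16 mm (y, along the track), from 146 to 191 mm above the bench; the point is in its middle, 173.5 mm above the bench. Nothing else stands on the pane; its centre stays over 65 mm from the cover's edge. Best pinched from above, fingers closing along box y.
- tab_face (a point): Centre of the +y face of the blue tab (10 mm wide along y, 6 mm thick) that sticks out of the pane's +x side over the rail; this face lies 5 mm in +y from the knob's centre. Axes as the box.
- marker: Red drag marker, a block 26 mm (x) by 12 mm (y) by 22 mm high that rides on the rail, 20 g. It starts 15 to 70 mm ahead (+y) of the tab, slides with about 0.8 N of drag and stays where the tab has pushed it. Origin: in the middle of the lower edge of its -y face; axes as the box.
- marker_face (a point): Centre of the marker's -y face, the one the tab pushes. The clear gap between tab and marker is the distance along box y from tab_face to marker_face.
- bottle: White squeeze bottle with blue cap, 48 mm across, 110 mm tall, standing on the bench on the robot's side of the box. Origin: centre of its underside.
- burner: Chrome bench burner, 72 mm across, 78 mm tall, standing on the bench on the robot's side of the box. Origin: centre of its underside.
- brush: Wooden-handled brush 190 mm long, handle 20 mm thick, with a wider flat head, lying on the bench beyond the -y end of the box. Origin: under its middle.
- cast: Dental cast, terracotta base 62 by 46 mm with white teeth, 23 mm high, lying on the cover. Origin: on its underside.

How it is judged (in metres and radians):
On the way, in this order (a step that is already met when the one before it is completed fails the run):
1. the pane is pushed clearly tight: the tight spot under the cover bears on it with more than 4 N (contact force between pane and cover above 4 N), for 0.2 s.
2. the pane is backed off so that its tab stands 6 to 15 mm clear of the marker (y of marker_face in the frame of tab_face between 0.006 and 0.015 m and contact force between pane and cover below 0.5 N), for 0.2 s.
At the end, for the whole second after the job is handed in: The pane rests off the tight spot with the gap between its tab and the red marker 6 to 15 mm, pane and marker at rest, the marker left where the tab pushed it at the tight spot, and the pane let go (all of step 2 and linear speed of each of pane, marker below 0.005 m/s); the robot touches nothing.
It fails at once if the pane is forced: more than 20 N at the tight spot (contact force between pane and cover above 20 N).
It fails at once if the robot touches the marker (contact force between any of the fingers, the arm and marker above 0.3 N).
It fails at once if a bystander is moved by more than 15 mm (distance of any of bottle, burner, brush, cast from where it was at the start of the episode above 0.015 m).
It also fails if it takes over 45 s, if anything falls off the work surface, if the arm or the gripper's body presses on something with over 40 N, if the wrist force passes 120 N, or if a joint passes its speed limit or range.

## Working session

There is one attempt and no reset: what is moved stays moved. The work goes in short steps, Python scripts to look and compute and a tool call to move; the robot and the scene stay as the last step left them, time stands still between calls to the robot, and variables do not carry over. Pictures are saved under pics/ and viewed, at most 10 in all, crops included, and the job is handed in when it is done.

Besides the shell and the picture viewer there is one more tool, called after ">>>" as a command line: name --argument value ..., lists and objects as JSON in quotes. step_arm: Moves the arm, as the interface text tells. Its arguments: {"type":"object","properties":{"steps":{"type":"array","items":{"type":"number"}},"grip":{"type":"number"},"newtons":{"type":"number"}},"required":["steps"]}

```bash
mkdir -p pics; cat > h.py <<'E'
import numpy as np, cv2
from station import manip, eyes, order
def ray(cal,u,v):
    K=np.array(cal["camera_matrix"],float);R=cv2.Rodrigues(np.array(cal["rvec"],float))[0];t=np.array(cal["tvec"],float).ravel()
    d=R.T@np.linalg.inv(K)@np.array([u,v,1.]);return -R.T@t,d   # d has unit depth
def atz(cal,u,v,z):
    c,d=ray(cal,u,v);return c+d*(z-c[2])/d[2]
def tri(obs):
    A=np.zeros((3,3));b=np.zeros(3)
    for cal,u,v in obs:
        c,d=ray(cal,u,v);d=d/np.linalg.norm(d);P=np.eye(3)-np.outer(d,d);A+=P;b+=P@c
    return np.linalg.solve(A,b)
def proj(cal,p):
    return cv2.projectPoints(np.array([p],float),np.array(cal["rvec"],float),np.array(cal["tvec"],float),np.array(cal["camera_matrix"],float),None)[0].ravel()
E
python3 - <<'E'
from h import *
for n in("scene","top"):
    p,d=eyes.snapshot(n);cv2.imwrite(f"pics/{n}0.png",p[:,:,::-1]);np.save(f"{n}0.npy",d)
    c=eyes.calibration(n);print(n,ray(c,320,200))
print(manip.read_state())
E
```

```text
scene (array([788.41901019, 646.03618294, 899.87361783]), array([-0.21092124, -0.61287406, -0.76152052]))
top (array([ 454.67318179,   35.10482895, 1087.65390476]), array([ 0.11575277,  0.0025743 , -0.99350395]))
{'clock': 0.1, 'joints': array([-1.23482735,  0.62926389,  0.0384345 ,  1.51831933, -0.0269949 ,
        0.99631733, -0.01998279]), 'joint_vel': array([-0.00246511, -0.00099674,  0.00022141, -0.00097812, -0.00037924,
       -0.00059683, -0.00102863]), 'tau': array([ 2.97530627e-03, -5.64533150e+01,  1.23062287e+00, -1.93978339e+01,
        1.13287690e-02,  5.30821737e-03, -1.75190763e-06]), 'tool_pos': array([253.91656785, 597.70525247, 230.45781552]), 'tcp_rot': array([ 1.99522744e-01,  9.79892787e-01, -8.78903845e-04, -1.69619447e-04]), 'force': array([0.23985207, 0.32999433, 0.61782812]), 'moment': array([ 0.00839054,  0.00413156, -0.02763798]), 'finger_force': 0.0, 'finger_gap': 0.9984631177846033}
```

View pics/scene0.png

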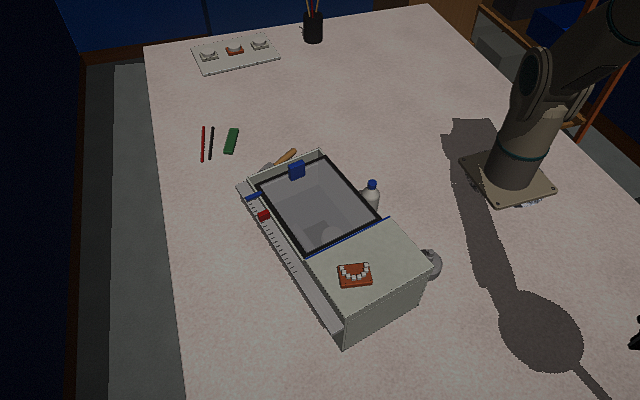

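View pics/top0.png

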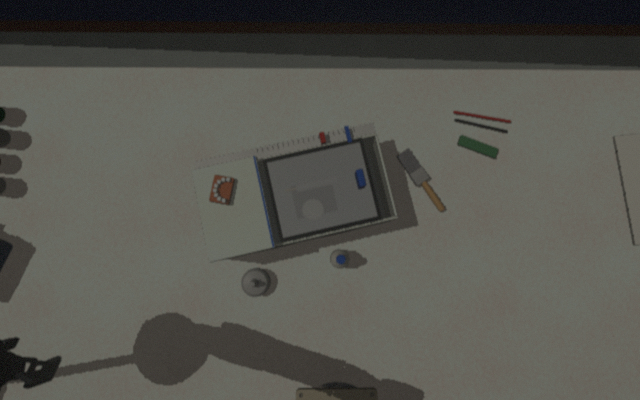

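The scene view shows the knob near (297,170), tab (253,196) and marker (263,215). The top view has the knob at (361,178), tab (349,134) and marker (323,138). I'll enlarge both.

```bash
python3 - <<'E'
import cv2,numpy as np
a=cv2.imread("pics/scene0.png")[145:245,230:390];b=cv2.imread("pics/top0.png")[115:235,250:410]
f=lambda i:cv2.convertScaleAbs(cv2.resize(i,None,fx=5,fy=5,interpolation=cv2.INTER_CUBIC),alpha=1.5)
cv2.imwrite("pics/c1.png",f(a));cv2.imwrite("pics/c2.png",f(b))
E
```

```text
(no output)
```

View pics/c1.png

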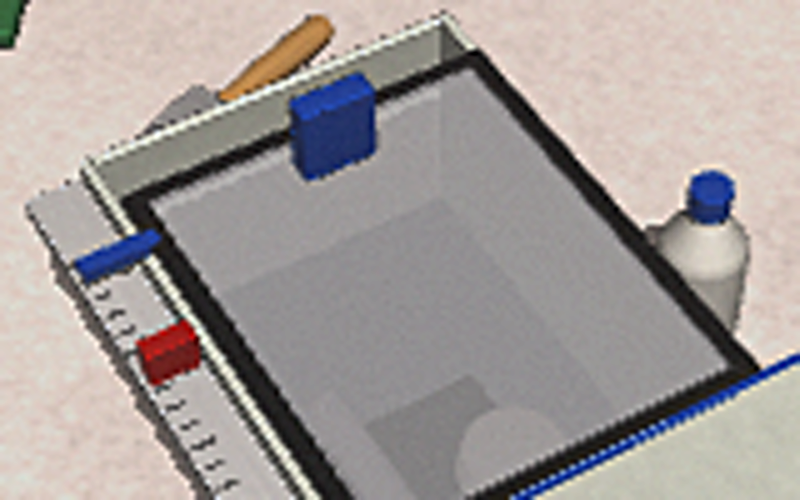

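View pics/c2.png

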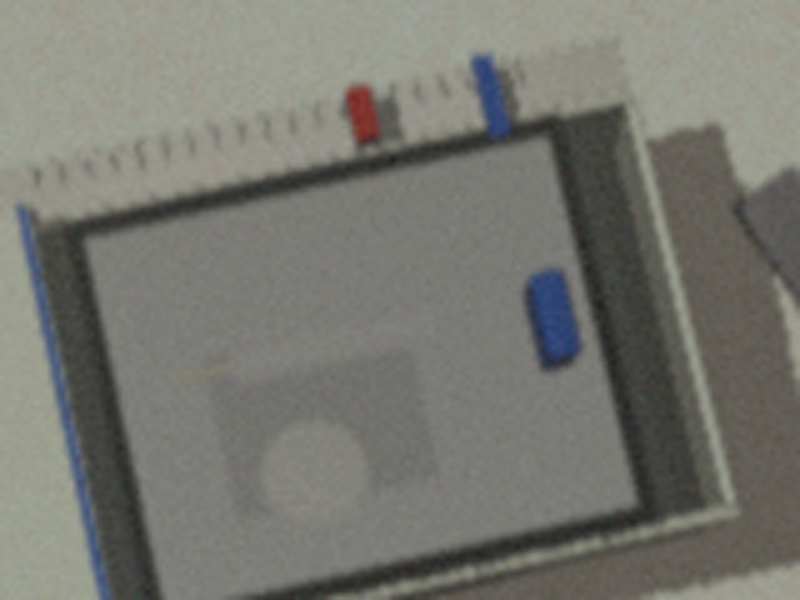

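Crops. Knob top face centre: scene (296.6,163.8), top (360.4,178). The box's -y wall runs in the top view from (375.6,136) to (397,217). In the crops, the marker's front face and the tab are clear.

```bash
python3 - <<'E'
from h import *
S=eyes.calibration("scene");T=eyes.calibration("top")
s=lambda u,v:(S,230+u/5,145+v/5)
t=lambda u,v:(T,250+u/5,115+v/5)
k=tri([s(333,94),t(552,315)]);print("knob top",k)
print("byz",atz(*s(333,94),191),atz(*t(552,315),191))
def ang(a,b): d=b-a;return np.degrees(np.arctan2(d[1],d[0])),np.linalg.norm(d)
# box -y wall top outer edge, top & scene, direction from -x end to +x end
print(ang(atz(*t(735,510),140),atz(*t(628,105),140)))
print(ang(atz(*s(447,12),140),atz(*s(85,160),140)))
# pane edges (z146)
print("pane -y",ang(atz(*t(650,505),146),atz(*t(555,120),146)), ang(atz(*s(480,53),146),atz(*s(132,203),146)))
print("pane +x",np.array(ang(atz(*t(555,120),146),atz(*t(75,232),146)))-[90,0])
print("tab",[atz(*t(483,58),146),atz(*t(500,135),146)],"marker",[atz(*t(358,88),150),atz(*t(370,140),150)])
from scipy.spatial.transform import Rotation as Ro
st=manip.read_state();print(Ro.from_quat(st["tcp_rot"]).as_matrix().round(3))
E
```

```text
knob top [608.45839677 -52.60065377 185.31818221]
byz [609.00052723 -46.38988002 191.        ] [608.46789619 -52.52379831 191.        ]
(np.float64(13.609696535360456), np.float64(199.20159224178582))
(np.float64(12.981800510034725), np.float64(205.53752428828037))
pane -y (np.float64(12.921128155124189), np.float64(187.38952245992084)) (np.float64(13.681581095437725), np.float64(195.3790475326188))
pane +x [ 13.54331273 232.17253558]
tab [array([739.82224232, -25.54064186, 146.        ]), array([702.38844977, -33.30249321, 146.        ])] marker [array([723.86167593,  33.81363589, 150.        ]), array([698.77187254,  28.17847885, 150.        ])]
[[-0.92   0.391 -0.001]
 [ 0.391  0.92  -0.002]
 [-0.    -0.002 -1.   ]]
```

>>> step_arm --steps '[0.3,-0.6,1,0.5,0.5,-0.9,0.5,0.5,0.5,-0.9,0,0.5,0.5,-0.9,0,0.5,0.5,-0.9,0,0.5,0.5,-0.9,0,0.5,0.5,-0.9,0,0.5,0.5,-0.9,0,0.5,0.5,-0.9,0,0.5,0.5,-0.9,0,0.5,0.5,-0.9,0,0.5,0.5,-0.9,0,0.5]' --grip 0.6 --newtons 40

```text
clock: 1.1
tool_pos: [483.1, 182.7, 284.0]
tcp_rot: [-0.009, 1.0, -0.0, -0.0]
force: [0.2, 0.6, -0.2]
finger_gap: 0.598
finger_force: 0.0
```

>>> step_arm --steps '[0.43,-0.81,0,0.45,0.43,-0.81,0,0.45,0.43,-0.81,0,0.45,0.43,-0.81,0,0.45,0.43,-0.81,0,0.45,0.43,-0.81,0,0.45,0.43,-0.81,0,0.4,0,0,0,0,0,0,0,0,0,0,0,0]'

```text
clock: 1.93
tool_pos: [602.6, -41.5, 283.5]
tcp_rot: [-0.116, 0.993, 0.001, -0.001]
force: [0.6, 0.9, 0.4]
finger_gap: 0.603
finger_force: 0.0
```

```bash
python3 - <<'E'
from h import *
st=manip.read_state();print(st["tool_pos"],st["tcp_rot"],st["force"],st["joints"].round(2),st["clock"])
c=eyes.calibration("wrist");p,d=eyes.snapshot("wrist");cv2.imwrite("pics/w1.png",p[:,:,::-1]);np.savez("w1.npz",d=d,**{k:np.array(v) for k,v in c.items()})
print(ray(c,320,200),proj(c,[608.5,-50,191]))
E
```

```text
[602.61143951 -41.46873163 283.47848622] [-1.16320788e-01  9.93211253e-01  5.97069421e-04 -7.24233067e-04] [0.60344825 0.88105931 0.38959462] [ 0.02  0.51  0.    1.58 -0.    1.05  1.83] 1.9333
(array([536.09071309, -57.14982235, 425.02523398]), array([ 0.26353093,  0.05316762, -0.96325188])) [309.41058263 209.2493645 ]
```

View pics/w1.png

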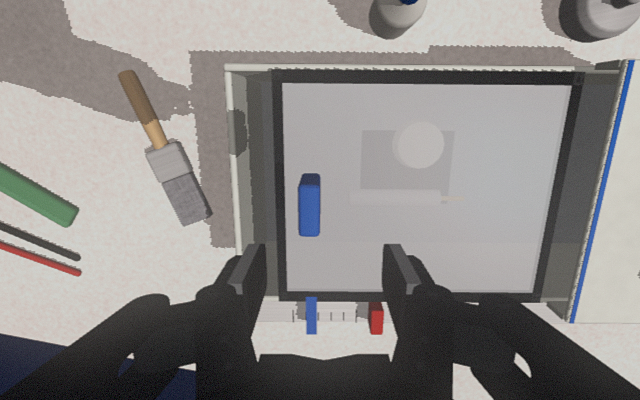

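The wrist view shows the knob at (299–321, 174–237), tab face right side at x≈317, y≈315, marker left face x≈370, y≈318. I'll fit a knob model to the blue silhouette.

```bash
cat >> h.py <<'E'
from scipy.optimize import least_squares
def W(n):
    z=np.load(n+".npz");return z,cv2.cvtColor(cv2.imread(f"pics/{n}.png"),cv2.COLOR_BGR2HSV)
def quadfit(pts):
    return cv2.convexHull(pts)
E
python3 - <<'E'
from h import *
from scipy.optimize import minimize
c,h=W("w1")
m=((h[:,:,0]>105)&(h[:,:,0]<125)&(h[:,:,1]>130)&(h[:,:,2]>40)).astype(np.uint8)
n,l,s,cen=cv2.connectedComponentsWithStats(m)
for i in range(1,n):
    if s[i,4]>80: print(i,s[i],cen[i])
r=((h[:,:,0]<8)|(h[:,:,0]>172))&(h[:,:,1]>150)&(h[:,:,2]>60)
n2,l2,s2,c2=cv2.connectedComponentsWithStats(r.astype(np.uint8))
for i in range(1,n2):
    if s2[i,4]>80: print("red",s2[i],c2[i])
i=l[205,310];k=(l==i).astype(np.uint8)
def sil(p):
    x,y,a=p;a=np.radians(a);R=np.array([[np.cos(a),-np.sin(a)],[np.sin(a),np.cos(a)]])
    P=[]
    for sx in(-20,20):
        for sy in(-8,8):
            q=R@[sx,sy]+[x,y]
            for z in(146,191):P.append(proj(c,[*q,z]))
    hull=cv2.convexHull(np.array(P,np.float32));im=np.zeros((1600,2560),np.uint8)
    cv2.fillConvexPoly(im,np.round((hull+0.5)*4).astype(np.int32),255);return cv2.resize(im,(640,400),interpolation=cv2.INTER_AREA)/255.
f=lambda p:np.abs(sil(p)-k).sum()
o=minimize(f,[608,-50,13.4],method="Nelder-Mead",options=dict(initial_simplex=[[608,-50,13.4],[613,-50,13.4],[608,-45,13.4],[608,-50,17]]))
print(o.x,o.fun,k.sum())
d=c["d"];print("depth z of knob top:",[ (lambda C,D:(C+D*d[v,u]))(*ray(c,u,v)).round(1) for u,v in((310,215),(310,225),(420,100),(311,318))])
E=[((283,84),(286,292)),((574,86),(535,292)),((272,70),(278,298)),((625,65),(571,320))]
def ang(a,b): q=b-a;return np.degrees(np.arctan2(q[1],q[0]))
for (a,b),z in zip(E,(146,146,146,168)):print(ang(atz(c,*a,z),atz(c,*b,z)))
E
```

```text
2 [ 570   60   64  263 1139] [603.12730465 183.10798946]
3 [ 299  185   21   51 1031] [308.84869059 209.56353055]
4 [306 297  11  37 351] [310.85754986 314.58404558]
red [  0 245  80  31 157] [ 33.72611465 258.58598726]
red [371 310  12  24 260] [376.60384615 321.88461538]
[614.10661008 -49.77044753  10.4412037 ] 449.1960784313725 1031
depth z of knob top: [array([613. , -48.6, 189.8]), array([620.4, -46.9, 189.8]), array([515.6,  15.8, 145.1]), array([725.2, -23.9, 146.1])]
12.419809973481467
13.091895319064477
12.664285540838396
13.812587069829148
```

Knob centre ≈ (608.6, -50), top z≈190 from depth (matches text), yaw ≈13.2°. Now descend and grip.

>>> step_arm --steps '[0.15,-0.21,-0.4,0,0,0,-0.6,0,0,0,-0.6,0,0,0,-0.6,0,0,0,-0.4,0,0,0,-0.3,0,0,0,-0.2,0,0,0,-0.12,0,0,0,0,0,0,0,0,0]'

```text
clock: 2.82
tool_pos: [609.5, -49.9, 155.9]
tcp_rot: [-0.117, 0.993, 0.0, 0.0]
force: [-0.1, 1.4, 0.7]
finger_gap: 0.599
finger_force: 0.0
```

```bash
python3 - <<'E'
from h import *
st=manip.read_state();print(st["tool_pos"],st["tcp_rot"],st["force"])
p,d=eyes.snapshot("wrist");cv2.imwrite("pics/w2.png",p[:,:,::-1])
E
```

```text
[609.45674707 -49.86384987 155.85228606] [-1.16905885e-01  9.93142930e-01  2.74056106e-05  3.65073990e-04] [-0.0551528   1.36058776  0.6975346 ]
```

View pics/w2.png

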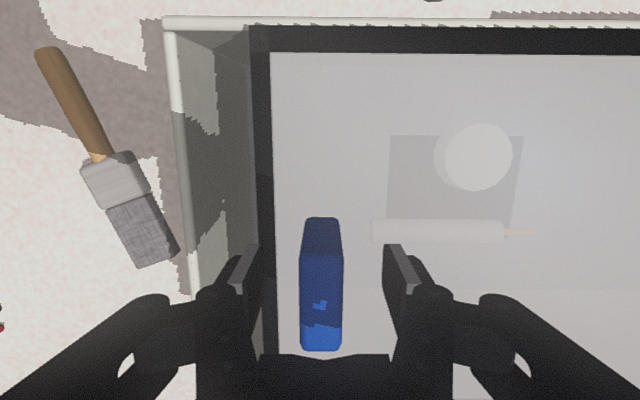

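The knob is centred between the pads (knob x 300–342, pads 250 and 392). I'll close on it.

>>> step_arm --steps '[0,0,0,0,0,0,0,0,0,0,0,0,0,0,0,0,0,0,0,0,0,0,0,0,0,0,0,0]' --grip 0 --newtons 40

```text
clock: 3.45
tool_pos: [609.5, -50.6, 156.0]
tcp_rot: [-0.116, 0.993, -0.0, 0.001]
force: [-2.1, -0.8, 5.8]
finger_gap: 0.179
finger_force: 39.9
```

>>> step_arm --steps '[-0.023,0.0973,0,0,-0.023,0.0973,0,0,-0.023,0.0973,0,0,-0.023,0.0973,0,0,-0.023,0.0973,0,0,-0.023,0.0973,0,0,-0.023,0.0973,0,0,-0.023,0.0973,0,0,-0.0115,0.0487,0,0,-0.0115,0.0487,0,0,-0.0115,0.0487,0,0,-0.0115,0.0487,0,0]'

```text
clock: 4.45
tool_pos: [600.7, -12.2, 156.0]
tcp_rot: [-0.116, 0.993, -0.001, 0.001]
force: [0.4, -2.6, 5.4]
finger_gap: 0.181
finger_force: 39.9
```

>>> step_arm --steps '[-0.0096,0.0405,0,0,-0.0096,0.0405,0,0,-0.0096,0.0405,0,0,0,0,0,0]'

```text
clock: 4.78
tool_pos: [599.5, -6.8, 156.0]
tcp_rot: [-0.116, 0.993, -0.0, 0.001]
force: [1.3, -1.5, 5.5]
finger_gap: 0.18
finger_force: 40.0
```

```bash
python3 -c "
from h import *
s=manip.read_state();print(s['force'],s['tool_pos'])"
```

```text
[ 1.31556403 -1.46732034  5.52838475] [599.5049587   -6.77362451 156.04181594]
```

>>> step_arm --steps '[-0.0096,0.0405,0,0,-0.0096,0.0405,0,0,-0.0096,0.0405,0,0]'

```text
clock: 5.03
tool_pos: [598.5, -2.5, 156.0]
tcp_rot: [-0.116, 0.993, -0.0, 0.001]
force: [0.4, -2.4, 6.0]
finger_gap: 0.18
finger_force: 39.9
```

>>> step_arm --steps '[-0.0096,0.0405,0,0,-0.0096,0.0405,0,0,-0.0096,0.0405,0,0]'

```text
clock: 5.28
tool_pos: [597.5, 2.0, 156.0]
tcp_rot: [-0.116, 0.993, -0.001, 0.001]
force: [0.6, -3.4, 5.4]
finger_gap: 0.183
finger_force: 39.8
```

>>> step_arm --steps '[-0.0096,0.0405,0,0,-0.0096,0.0405,0,0,-0.0096,0.0405,0,0]'

```text
clock: 5.53
tool_pos: [596.4, 6.9, 156.0]
tcp_rot: [-0.116, 0.993, -0.001, 0.001]
force: [0.7, -2.9, 5.2]
finger_gap: 0.185
finger_force: 39.8
```

>>> step_arm --steps '[-0.0096,0.0405,0,0,-0.0096,0.0405,0,0,-0.0096,0.0405,0,0]'

```text
clock: 5.78
tool_pos: [595.3, 11.8, 156.0]
tcp_rot: [-0.116, 0.993, -0.001, 0.001]
force: [0.6, -2.8, 4.5]
finger_gap: 0.184
finger_force: 39.8
```

>>> step_arm --steps '[-0.0096,0.0405,0,0,-0.0096,0.0405,0,0,-0.0096,0.0405,0,0]'

```text
clock: 6.03
tool_pos: [594.1, 16.7, 156.0]
tcp_rot: [-0.116, 0.993, -0.001, 0.001]
force: [0.9, -3.2, 5.2]
finger_gap: 0.182
finger_force: 39.8
```

>>> step_arm --steps '[-0.0096,0.0405,0,0,-0.0096,0.0405,0,0,-0.0096,0.0405,0,0]'

```text
clock: 6.28
tool_pos: [593.0, 21.5, 156.0]
tcp_rot: [-0.116, 0.993, -0.001, 0.001]
force: [0.7, -2.5, 5.7]
finger_gap: 0.183
finger_force: 39.8
```

>>> step_arm --steps '[-0.0096,0.0405,0,0,-0.0096,0.0405,0,0,-0.0096,0.0405,0,0]'

```text
clock: 6.53
tool_pos: [591.9, 26.4, 156.0]
tcp_rot: [-0.116, 0.993, -0.001, 0.001]
force: [1.6, -2.9, 5.6]
finger_gap: 0.179
finger_force: 39.8
```

>>> step_arm --steps '[-0.0096,0.0405,0,0,-0.0096,0.0405,0,0,-0.0096,0.0405,0,0]'

```text
clock: 6.78
tool_pos: [590.8, 31.3, 156.0]
tcp_rot: [-0.116, 0.993, -0.001, 0.001]
force: [0.6, -2.9, 4.3]
finger_gap: 0.183
finger_force: 39.8
```

>>> step_arm --steps '[-0.0096,0.0405,0,0,-0.0096,0.0405,0,0,-0.0096,0.0405,0,0]'

```text
clock: 7.03
tool_pos: [589.6, 36.2, 156.0]
tcp_rot: [-0.116, 0.993, -0.001, 0.001]
force: [0.8, -0.9, 5.0]
finger_gap: 0.184
finger_force: 39.8
```

>>> step_arm --steps '[-0.0096,0.0405,0,0,-0.0096,0.0405,0,0,-0.0096,0.0405,0,0]'

```text
clock: 7.28
tool_pos: [588.5, 41.1, 156.0]
tcp_rot: [-0.116, 0.993, -0.001, 0.001]
force: [0.6, -2.5, 3.9]
finger_gap: 0.182
finger_force: 39.8
```

>>> step_arm --steps '[-0.0096,0.0405,0,0,-0.0096,0.0405,0,0,-0.0096,0.0405,0,0]'

```text
clock: 7.53
tool_pos: [587.4, 46.0, 156.0]
tcp_rot: [-0.116, 0.993, -0.001, 0.001]
force: [1.2, -2.0, 5.9]
finger_gap: 0.181
finger_force: 39.8
```

>>> step_arm --steps '[-0.0096,0.0405,0,0,-0.0096,0.0405,0,0,-0.0096,0.0405,0,0]'

```text
clock: 7.78
tool_pos: [586.3, 50.9, 156.0]
tcp_rot: [-0.116, 0.993, -0.001, 0.001]
force: [3.4, -3.0, 5.4]
finger_gap: 0.18
finger_force: 39.8
```

>>> step_arm --steps '[-0.0096,0.0405,0,0,-0.0096,0.0405,0,0,-0.0096,0.0405,0,0]'

```text
clock: 8.03
tool_pos: [585.1, 55.8, 156.0]
tcp_rot: [-0.116, 0.993, -0.001, 0.001]
force: [2.1, -2.2, 4.8]
finger_gap: 0.181
finger_force: 39.8
```

>>> step_arm --steps '[-0.0096,0.0405,0,0,-0.0096,0.0405,0,0,-0.0096,0.0405,0,0]'

```text
clock: 8.28
tool_pos: [584.3, 59.5, 156.0]
tcp_rot: [-0.116, 0.993, -0.001, 0.002]
force: [3.0, -7.3, 4.4]
finger_gap: 0.186
finger_force: 39.8
```

>>> step_arm --steps '[0,0,0,0]'

```text
clock: 8.37
tool_pos: [584.3, 59.6, 156.0]
tcp_rot: [-0.116, 0.993, -0.001, 0.002]
force: [2.6, -5.4, 5.4]
finger_gap: 0.181
finger_force: 39.9
```

>>> step_arm --steps '[-0.0057,0.0243,0,0,0,0,0,0]'

```text
clock: 8.53
tool_pos: [584.2, 59.8, 156.0]
tcp_rot: [-0.115, 0.993, -0.002, 0.002]
force: [3.5, -6.8, 5.1]
finger_gap: 0.184
finger_force: 39.8
```

>>> step_arm --steps '[-0.0057,0.0243,0,0,-0.0057,0.0243,0,0,0,0,0,0,0,0,0,0]'

```text
clock: 8.87
tool_pos: [584.1, 60.6, 156.0]
tcp_rot: [-0.115, 0.993, -0.002, 0.002]
force: [3.8, -8.7, 4.5]
finger_gap: 0.182
finger_force: 39.7
```

>>> step_arm --steps '[-0.003,0.0122,0,0,0,0,0,0,0,0,0,0,0,0,0,0,0,0,0,0]'

```text
clock: 9.28
tool_pos: [584.1, 60.6, 156.0]
tcp_rot: [-0.115, 0.993, -0.002, 0.002]
force: [4.0, -8.7, 4.8]
finger_gap: 0.18
finger_force: 39.7
```

>>> step_arm --steps '[0.0115,-0.0487,0,0,0.0115,-0.0487,0,0,0.0115,-0.0487,0,0,0.0115,-0.0487,0,0,0.0115,-0.0487,0,0,0.0115,-0.0487,0,0,0,0,0,0,0,0,0,0]'

```text
clock: 9.95
tool_pos: [585.5, 54.3, 156.0]
tcp_rot: [-0.117, 0.993, 0.001, 0.001]
force: [0.9, 1.1, 6.3]
finger_gap: 0.181
finger_force: 40.3
```

>>> step_arm --steps '[0.0115,-0.0487,0,0,0.0115,-0.0487,0,0,0,0,0,0,0,0,0,0]'

```text
clock: 10.28
tool_pos: [586.3, 50.5, 156.0]
tcp_rot: [-0.117, 0.993, 0.001, 0.001]
force: [0.9, 1.0, 5.2]
finger_gap: 0.182
finger_force: 40.4
```

```bash
python3 - <<'E'
from h import *
for n in("scene","top"):
    p,d=eyes.snapshot(n);cv2.imwrite(f"pics/{n}1.png",p[:,:,::-1]);
a=cv2.imread("pics/scene1.png");b=cv2.imread("pics/top1.png");c=[]
for im,n,z in((a,"scene",146),(b,"top",146)):
    u,v=proj(eyes.calibration(n),[705,88,146]).astype(int);print(n,u,v)
    c.append(cv2.convertScaleAbs(cv2.resize(im[v-30:v+30,u-32:u+32],None,fx=6,fy=6,interpolation=cv2.INTER_CUBIC),alpha=1.6))
cv2.imwrite("pics/c3.png",np.hstack(c));print(manip.read_state()["tool_pos"])
E
```

```text
scene 272 229
top 298 140
[586.37186647  50.43375783 156.01660965]
```

View pics/c3.png

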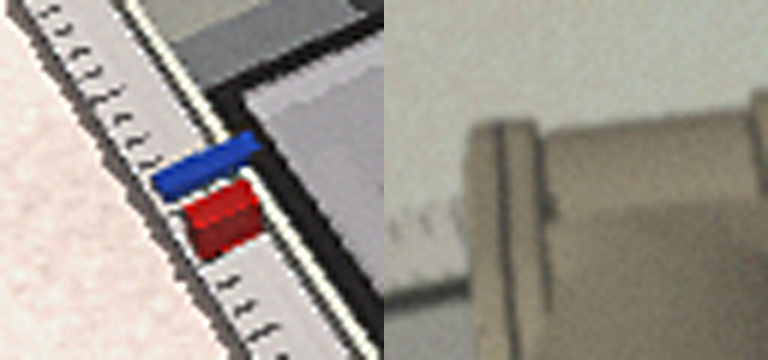

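The scene view shows the tab (crop y≈165) clear of the marker (back top edge y≈195), with a small gap. The kinematic gap is ≈10.3 mm. I'll let go.

>>> step_arm --steps '[0,0,0,0,0,0,0,0,0,0,0,0,0,0,0,0,0,0,0,0,0,0,0.1,0,0,0,0.4,0,0,0,0.7,0,0,0,0.8,0,0,0,0.8,0,0,0,0.5,0,0,0,0,0]' --grip 0.55

```text
clock: 11.38
tool_pos: [588.4, 49.4, 292.7]
tcp_rot: [-0.116, 0.993, 0.0, 0.005]
force: [0.8, 0.6, 0.0]
finger_gap: 0.551
finger_force: 0.0
```

```bash
python3 - <<'E'
from h import *
print(manip.read_state()["tool_pos"])
c=eyes.calibration("wrist");p,d=eyes.snapshot("wrist");np.savez("w3.npz",d=d,**{k:np.array(v) for k,v in c.items()})
im=p[:,:,::-1];cv2.imwrite("pics/w3.png",im)
u,v=proj(c,[705,85,146]).astype(int);v=min(v,360);u0,v0=u-60,v-40;print(u0,v0)
cv2.imwrite("pics/c4.png",cv2.resize(im[v0:v0+80,u0:u0+120],None,fx=6,fy=6,interpolation=cv2.INTER_CUBIC))
E
```

```text
[588.37286618  49.40387161 292.68742895]
271 268
```

View pics/c4.png

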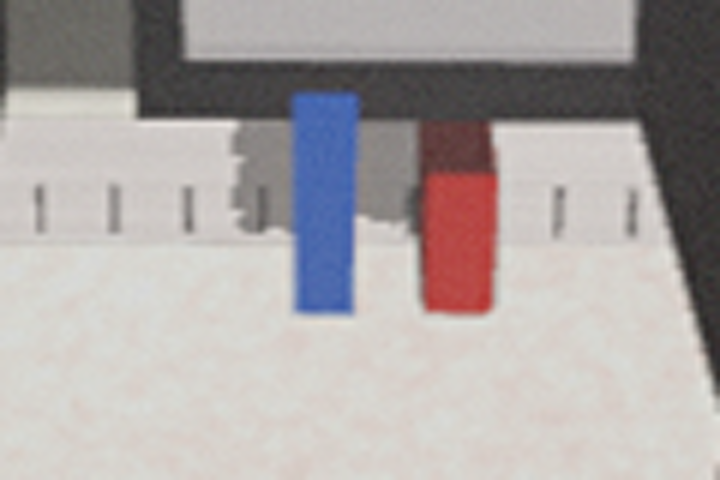

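The crop has the tab's front at x≈355 and the marker's face at x≈422. The tab's 10 mm width covers ~61 px, so the gap is ≈10.8 mm, in range, and the gripper is clear.

```bash
python3 -c "
from h import *
print(order.hand_in())"
```

```text
the job is handed in; nothing more can be done
None
```

I handed the job in after about 11 s. The pane was pushed gently tight, bearing roughly 6.5 N on the tight spot by the wrist force. I then backed it off to a gap of about 10.5 mm between tab and marker and let it go with the gripper clear; the hand-in reported no verdict.

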